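# Shift the bed-lift gear selector to the pinned slot

## Robot

A 7-joint arm with a two-finger parallel gripper is mounted at the origin on the work surface. World frame = base frame: x ahead of the robot, y to its left, z up, the work surface at z = 0. Lengths are in m, angles in rad, forces in N, time in s.
With the tool pointing down it reaches from about 0.35 to 0.9 m from the base axis. Payload 8.1 kg.
Tool frame: the origin (TCP) lies at the centre of the arm's flange, where the gripper is bolted on; the fingertips stand 178 mm ahead of it and the grasp point (between the pads) lies 159 mm ahead of it; x points along the fingers, y is the direction in which the jaws open and shut, and the axes are right-handed (so a half turn about x gives the same grasp; the last joint's range is limited). The gripper opens to 92 mm and grips with 3 to 60 N. Pads are 19 mm wide; open, the fingers measure 130 mm over their backs; the gripper's body (75 mm by 190 mm) begins 47 mm behind the grasp point.
Start: joints at [-0.103, 0.434, 0.025, 1.573, -0.012, 1.134, -0.075], TCP at [0.625, -0, 0.405] pointing down, gripper open.
Joint ranges: [-2.62, 2.62], [-0.44, 2.09], [-1.27, 1.32], [0.08, 2.57], [-1.32, 4.46], [0.12, 2], [-2.74, 2.74]. Speed limits (rad/s): [2.22, 2.22, 3.01, 3.01, 3.14, 3.14, 3.14].

## Interface

Orientations are given as a unit quaternion [w, x, y, z].
In Python, from cell import r, imaging, find_in gives the robot as it stands.
- The arm moves only by the tool carry_out, never from a script. Its argument "rows" is a list of rows, each a list of 3 entries, a list of its own where there are three numbers: the shift along the tool's x, y, z in m, then the turn, a rotation vector about the tool's x, y, z in rad, then the closure in counts, from 0 (fully open) to 255 (shut). In form: [[[tx, ty, tz], [ax, ay, az], hand], ...]. A call has 1 to 5 rows; each row shifts and turns the commanded pose from where the row before left it, along the tool's axes as they then stand; what a row does not reach is not made up. A row lasts 1/12 s, in which the tool goes at most 41.7 mm and 7.16 degrees, less where a joint would pass 70% of its speed; a pose out of reach is approached as far as the arm can. A call with a gripper value outside its range is refused whole. The fingers move at their own pace and stop on an object; "force" is the grip in N (left out, the last holds). Time passes only in rows, so rows that do not move let the fingers close. It gives the time, the measured TCP pose, the force and the opening at its end, in the units of the state.
- r.state(): the state, without advancing time (a new reading comes with each control period).
- imaging.get_image(name): name is "scene" or "side" or "wrist"; returns a dict with "image" (480x640x3 uint8, red, green, blue), "depth" (480x640 float32, m along the optical axis (not along the pixel's ray), 0 where there is no reading), "fx", "fy", "cx", "cy" (pixels), "distortion" ([k1, k2, p1, p2, k3] as OpenCV has them; the pictures are not rectified), "extrinsics" (4x4, takes a point from camera to world coordinates). Camera axes: x right, y up, looking along -z (the intrinsics and any distortion apply to the point x, -y, -z); pixel columns grow to the right and rows downward; lengths in m; the calibration is good to about 2 mm. A picture is of the moment at which its call begins.
- r.sign_off(): hands the job in, once; it reports no verdict.
Trained networks look in the newest picture that a camera, given by its name, has taken for a name from the list of things; names that differ only in an ending like _2 or _b are one class to them, and where a whole thing is asked for, a point or a joint stands for the part that bears it (a point fixed in the world has none). Each returns a list of dicts, best first, with "p" (0 to 1); they miss things now and then, are a little off and sometimes report something else, mostly with a low value. They report only what shows in the picture. A call takes as long as a camera call.
- find_in(camera, label): "position" ([row, column] in pixels, amid what is visible of it).
The state is a dict: "clock": time; "q": joint angles; "dq": joint speeds; "tau": joint torques, N m; "tool_pos": TCP position; "ee_rot": TCP orientation; "wrist_force": force on the tool from outside, world axes, zero at the start; "moment": the same for the moment, N m; "gripper_width": finger opening in m.
Only numpy, scipy, OpenCV 4.12 (cv2) and the standard library are available. Lean on these libraries where they do the work, as an engineer would, in place of code of your own. Each camera call takes 0.05 s, during which the arm holds its last target. There are 200 camera calls.

## Task

Push the gear selector's lever through its gate, out of the middle lane and along the neutral slot, fully home into the slot at whose end the upright index pin stands; the other slots have only flat plugs or nothing at their ends. Push it with the fingers from the side: do not pull the knob up, do not run the lever home in any other slot on the way, and leave the loose things around it where they are. Take the hand away at the end.

Things in the scene. Friction and masses are not known exactly. Their poses are not given: they have to be found in the camera images.
- selector: Gear selector fixed to the bench: grey housing 160 x 170 mm on a 190 x 200 x 8 mm flange, topped by an aluminium gate plate 152 x 160 mm, 6 mm thick, its top 120 mm above the bench. Origin: centre of the underside; x points to the far side (away from the robot), y left, z up. The lever pivots 20 mm above this origin.
- gate_center (a point): Centre of the gate, level with the plate's top; axes as selector. The cut: a neutral slot along y (x -9 to 9, y -39 to 39 mm) and three lanes along x, each 18 mm wide, at y = 30 (left), 0 (middle), -30 mm (right), from x = -33 to 33 mm: six slots, near (-x) and far (+x). The 12 mm tongues between the lanes have round noses (radius 6 mm) at the neutral slot.
- knob_center (a point): Centre of the lever's black knob: cylinder 28 mm in diameter, 44 mm long along the stem (its z, upwards), 155 mm from the pivot; 55 mm above the plate when upright. Home in a left or right slot it is about 41 mm far or near, 44 mm to the side of the gate's centre and 43 mm above the plate. It is a pull-up lock-out, held down by a spring (18 N); it must stay down.
- stem_at_gate (a point): Point on the lever's 9 mm steel stem, 97 mm from the pivot (at the gate plate when upright). Home in a left or right slot it lies about 34 mm horizontally from the centre of the pin or plug at that slot's end; in the middle lane over 43 mm from each.
- shift (a joint): Lever angle along the lanes, rad: 0 neutral, positive far (+x of selector), negative near. Slot ends stop it at about +-0.265 in the left and right lanes (home), +-0.28 in the middle. The lever stays where it is left (friction: about 3.5 N at the knob moves it). Starts in the near slot of the middle lane.
- select (a joint): Lever angle across the lanes, rad: 0 middle lane, positive left (+y of selector), negative right; left and right lanes at about +-0.30. Stops at about +-0.33 to 0.35. Stays where it is left.
- knob (a joint): How far the knob is pulled up along the stem, m: 0 down (as it must stay), 0.008 fully up.
- index_pin: Upright dark steel pin, 24 mm tall, 11 mm shaft with a 16 mm round head, fixed on the gate plate at the end of one of the four left or right slots (x = 60 or -60, y = 30 or -30 mm in the selector's frame): it marks the slot called for. Origin: centre of its foot, on the plate's top.
- plug_a: Flat dark steel plug, 12 mm diameter, 3 mm high, fixed in the plate at the end of one of the other three left or right slots (same four places as the pin). Origin: centre of its underside on the plate.
- plug_b: Flat dark steel plug, 12 mm diameter, 3 mm high, fixed in the plate at the end of one of the other three left or right slots (same four places as the pin). Origin: centre of its underside on the plate.
- plug_c: Flat dark steel plug, 12 mm diameter, 3 mm high, fixed in the plate at the end of one of the other three left or right slots (same four places as the pin). Origin: centre of its underside on the plate.
- castor: Loose bystander to the left of the selector: castor standing on its 60 x 60 mm plate, wheel up, 93 mm tall. Origin: centre of the plate's underside.
- collar: Loose bystander to the right of the selector: steel shaft collar, 44 mm outer diameter, 25 mm high. Origin: centre of its underside.
- screwdriver: Loose bystander on the robot's side of the selector: screwdriver 190 mm long lying on the bench, roughly across. Origin: underside of its middle, x along it.
- screw_jar: Loose bystander behind the selector: jar 54 mm diameter, 65 mm tall. Origin: centre of its underside.
- cleaner: Loose bystander far left: white bottle 68 mm diameter, 190 mm tall. Origin: centre of its underside.
- wrench: Loose bystander on the right of the bench: wrench 200 mm long lying flat. Origin: underside of its middle, x along it.
- carton: Loose bystander far right: cardboard carton 90 x 120 x 70 mm. Origin: centre of its underside.

How it is judged:
By the outcome, as a careful person would: the job done as asked, in the order asked, and still so for the second after the job is handed in, with the robot touching nothing.
It also fails if it takes over 69 s, if anything falls off the work surface, if the arm or the gripper's body presses on something with over 40 N, if the wrist force passes 120 N, or if a joint passes its speed limit or range.

## Working session

There is one attempt and no reset: what is moved stays moved. The work goes in short steps, Python scripts to look and compute and a tool call to move; the robot and the scene stay as the last step left them, time stands still between calls to the robot, and variables do not carry over. Pictures are saved under pics/ and viewed, about 8 in all and at most 12, crops included, and the job is handed in when it is done.

Besides the shell and the picture viewer there is one more tool, called by a JSON object that holds its "method" and its "body", one argument or row to a line. carry_out: Moves the arm, as the interface text tells. Its arguments: {"type":"object","properties":{"rows":{"type":"array","items":{"type":"array"}},"force":{"type":"number"}},"required":["rows"]}

```bash
mkdir -p pics; cat > h.py <<'E'
import numpy as np, cv2
from cell import r, imaging, find_in
from scipy.spatial.transform import Rotation as R
def K(d): return np.array([[d['fx'],0,d['cx']],[0,d['fy'],d['cy']],[0,0,1.]])
def ray(d,rc):
    u=cv2.undistortPoints(np.array([[[rc[1],rc[0]]]],float),K(d),np.array(d['distortion'],float))[0,0]
    return np.array([u[0],-u[1],-1.])
def pt(d,rc,w=2):
    i,j=int(round(rc[0])),int(round(rc[1]))
    p=d['depth'][max(i-w,0):i+w+1,max(j-w,0):j+w+1]; z=np.median(p[p>0]) if (p>0).any() else np.nan
    E=np.array(d['extrinsics']); return (E@np.r_[ray(d,rc)*z,1])[:3]
def onz(d,rc,z):
    E=np.array(d['extrinsics']); v=E[:3,:3]@ray(d,rc); o=E[:3,3]; return o+v*(z-o[2])/v[2]
def proj(d,P):
    E=np.linalg.inv(np.array(d['extrinsics'])); p=E[:3,:3]@np.array(P)+E[:3,3]
    q=np.array([[p[0],-p[1],-p[2]]]); return cv2.projectPoints(q,np.zeros(3),np.zeros(3),K(d),np.array(d['distortion'],float))[0][0,0][::-1]
def save(d,n,crop=None,s=1):
    im=d['image'][:,:,::-1]
    if crop: im=im[crop[0]:crop[1],crop[2]:crop[3]]
    cv2.imwrite('pics/'+n,cv2.resize(im,None,fx=s,fy=s,interpolation=cv2.INTER_CUBIC))
E
python3 - <<'E'
from h import *
np.set_printoptions(precision=4,suppress=True)
print({k:np.round(v,3) for k,v in r.state().items()})
ims={}
for c in ['scene','side','wrist']:
    d=imaging.get_image(c); ims[c]=d
    print(c,d['fx'],np.array(d['extrinsics'])[:3,3])
    for l in ['selector','gate_center','knob_center','stem_at_gate','index_pin','plug_a','castor','screw_jar','collar','screwdriver']:
        for f in find_in(c,l)[:4]:
            if f['p']>.3: print(c,l,round(f['p'],2),np.round(f['position'],0),pt(d,f['position']))
cv2.imwrite('pics/a.png',np.vstack([np.hstack([cv2.resize(ims[c]['image'][:,:,::-1],(400,300)) for c in ['scene','side']]),np.hstack([cv2.resize(ims['wrist']['image'][:,:,::-1],(400,300)),np.zeros((300,400,3),np.uint8)])]))
E
```

```text
{'clock': np.float64(0.0), 'q': array([-0.103,  0.435,  0.025,  1.574, -0.012,  1.134, -0.075]), 'dq': array([-0.001,  0.001, -0.   ,  0.   ,  0.   , -0.002, -0.   ]), 'tau': array([  0.   , -66.785,   0.985, -31.446,  -0.061,   0.043,   0.   ]), 'tool_pos': array([ 0.625, -0.   ,  0.404]), 'ee_rot': array([-0.5, -0.5, -0.5,  0.5]), 'wrist_force': array([ 0.253, -0.131,  0.14 ]), 'moment': array([ 0.034, -0.007, -0.002]), 'gripper_width': np.float64(0.092)}
scene 454.84559736719325 [ 1.2535 -0.6022  0.7804]
scene selector 0.71 [191. 329.] [0.5165 0.1016 0.1775]
scene selector 0.6 [232. 338.] [0.5977 0.057  0.1099]
scene gate_center 0.8 [232. 339.] [0.6008 0.0582 0.1097]
scene stem_at_gate 0.66 [191. 329.] [0.5174 0.1026 0.1774]
scene stem_at_gate 0.35 [253. 386.] [0.6948 0.1362 0.0545]
scene index_pin 0.53 [255. 385.] [0.6926 0.1353 0.0475]
scene index_pin 0.44 [216. 353.] [0.6021 0.1064 0.1378]
scene castor 0.58 [199. 376.] [0.5288 0.2819 0.08  ]
scene castor 0.52 [185. 432.] [0.6054 0.4456 0.096 ]
scene screw_jar 0.95 [258. 385.] [0.6933 0.1351 0.0391]
scene collar 0.52 [274. 322.]
[... 881 characters left out ...]
 296.] [0.5074 0.1231 0.1746]
side screwdriver 0.64 [289. 343.] [0.4296 0.0303 0.0204]
wrist 402.2354356770929 [0.6245 0.0797 0.3842]
wrist selector 0.81 [ 84. 194.] [0.544  0.0967 0.1114]
wrist gate_center 0.88 [ 88. 191.] [0.5417 0.0943 0.1112]
wrist knob_center 0.84 [48. 78.] [0.5165 0.1071 0.1905]
wrist stem_at_gate 0.58 [49. 84.] [0.5177 0.107  0.1879]
wrist stem_at_gate 0.35 [ 85. 194.] [0.5433 0.0959 0.1114]
wrist index_pin 0.56 [ 50. 283.] [0.6038 0.1121 0.1436]
wrist plug_a 0.88 [131. 111.] [0.4913 0.0683 0.1223]
wrist screw_jar 0.74 [ 25. 386.] [0.6713 0.1394 0.0645]
wrist collar 0.55 [222. 300.] [ 0.6044 -0.0225  0.009 ]
wrist screwdriver 0.79 [212. 143.] [ 0.4603 -0.0088  0.0245]
```

View pics/a.png

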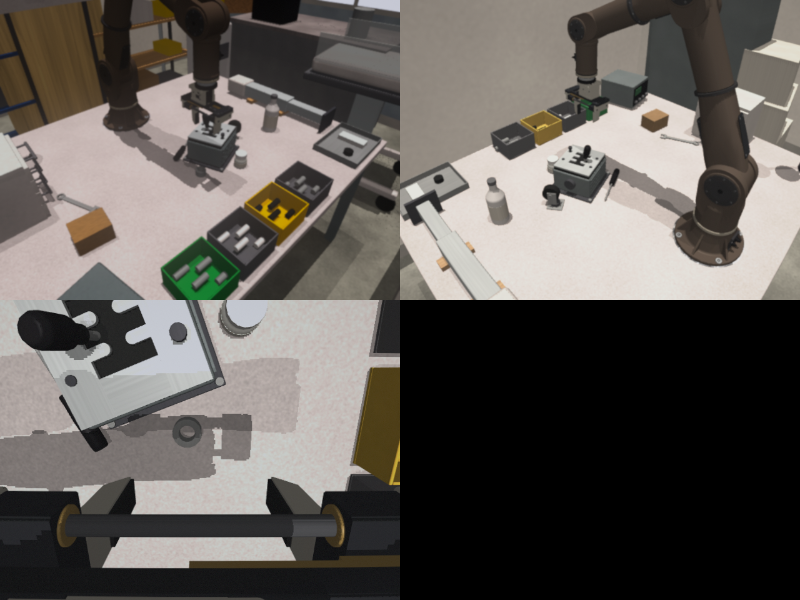

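The wrist view shows the pin with its round head at the far right end: pixel (50,283), z = 0.144. One plug is at the near right, (131,111). They are 121 mm apart at a yaw of about 21°. Next I'll turn the tool to that yaw, close the fingers and take a closer look.

{"method": "carry_out", "body": {
  "rows": [
    [[-0.015, -0.025, -0.015], [0, 0, 0], 255],
    [[-0.015, -0.025, -0.015], [-0.123, 0, 0], 255],
    [[0, 0, 0], [-0.123, 0, 0], 255],
    [[0, 0, 0], [-0.123, 0, 0], 255],
    [[0, 0, 0], [0, 0, 0], 255]
  ],
  "force": 20
}}

```text
clock: 2.07
tool_pos: [0.5747, 0.0302, 0.4354]
ee_rot: [0.585, 0.398, 0.584, -0.398]
wrist_force: [0.7, 0.4, 0.5]
gripper_width: 0.0631
```

```bash
python3 - <<'E'
from h import *
np.set_printoptions(precision=4,suppress=True)
s=r.state();print(s['clock'],s['tool_pos'],s['ee_rot'],s['gripper_width'])
d=imaging.get_image('wrist'); print(np.array(d['extrinsics'])[:3,3])
for l in ['gate_center','knob_center','stem_at_gate','index_pin','plug_a']:
    for f in find_in('wrist',l)[:4]:
        if f['p']>.3: print(l,round(f['p'],2),np.round(f['position'],0),pt(d,f['position']))
save(d,'b.png')
E
```

```text
2.0667 [0.5747 0.0302 0.4354] [ 0.5848  0.3981  0.5843 -0.3977] 0.06312752352523457
[0.5445 0.1043 0.4147]
gate_center 0.62 [100. 318.] [0.5406 0.1107 0.1114]
knob_center 0.68 [ 77. 262.] [0.5108 0.1091 0.1944]
stem_at_gate 0.73 [ 73. 260.] [0.5092 0.1103 0.1939]
index_pin 0.87 [133. 406.] [0.6022 0.1123 0.1433]
plug_a 0.74 [130. 233.] [0.4918 0.0699 0.1222]
plug_a 0.58 [ 40. 407.] [0.5814 0.1679 0.1221]
plug_a 0.58 [ 37. 230.] [0.4716 0.1263 0.1226]
plug_a 0.52 [ 76. 263.] [0.5112 0.1097 0.1943]
```

View pics/b.png

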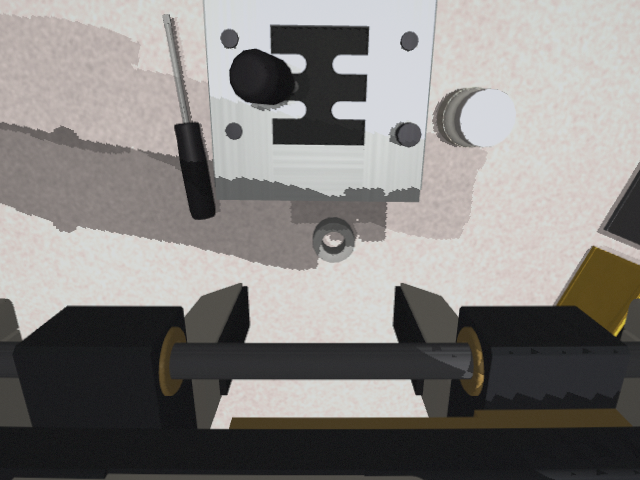

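The view confirms it: plugs at (38,230), (40,407) and (130,233), the pin head at (133,406) (far right) and the knob at (77,262). The gate centre is about (0.537, 0.119), yaw 21°, and tool y now lies along the selector's x. Next: move behind the knob on the near side, then down.

{"method": "carry_out", "body": {
  "rows": [
    [[0, -0.025, -0.024], [0, 0, 0], 255],
    [[0, -0.025, -0.024], [0, 0, 0], 255],
    [[0, -0.025, -0.024], [0, 0, 0], 255],
    [[0, -0.025, -0.024], [0, 0, 0], 255],
    [[0, 0, 0], [0, 0, 0], 255]
  ]
}}

```text
clock: 2.78
tool_pos: [0.4423, 0.0859, 0.4345]
ee_rot: [0.583, 0.398, 0.585, -0.399]
wrist_force: [0.3, -0.4, -0.8]
gripper_width: 0.0055
```

{"method": "carry_out", "body": {
  "rows": [
    [[0, 0, 0], [0, 0, 0], 255],
    [[0, 0, 0], [0, 0, 0], 255],
    [[0.035, 0, 0], [0, 0, 0], 255],
    [[0.035, 0, 0], [0, 0, 0], 255],
    [[0.03, 0, 0], [0, 0, 0], 255]
  ]
}}

```text
clock: 3.2
tool_pos: [0.4482, 0.0827, 0.3332]
ee_rot: [0.583, 0.401, 0.582, -0.4]
wrist_force: [-0.1, 0.5, -0.1]
gripper_width: 0.0004
```

```bash
cat >> h.py <<'E'
C=np.array([.537,.119]); a=np.radians(20.9); ex=np.array([np.cos(a),np.sin(a)]); ey=np.array([-ex[1],ex[0]])
def sel(p): v=np.array(p)[:2]-C; return np.round(1e3*np.array([v@ex,v@ey,p[2]-.12]),1)
def W(x,y,z): return np.r_[C+x*ex+y*ey,.12+z]
def tcp():
    s=r.state(); print('t',round(s['clock'],2),'tip sel',sel(s['tool_pos']-np.array([0,0,.178])),'F sel',np.round([s['wrist_force'][:2]@ex,s['wrist_force'][:2]@ey,s['wrist_force'][2]],1),'w',round(s['gripper_width'],4))
E
python3 - <<'E'
from h import *
tcp()
A=[]
for c in ['scene','side']:
    d=imaging.get_image(c); q=proj(d,W(0,0,.04)).astype(int); print(q)
    x0,y0=q[1]-80,q[0]-80
    A.append(cv2.resize(d['image'][y0:y0+160,x0:x0+160,::-1],(400,400),interpolation=cv2.INTER_CUBIC))
cv2.imwrite('pics/c.png',np.hstack(A))
E
```

```text
t 3.2 tip sel [-95.9  -2.2  35.2] F sel [ 0.1  0.5 -0.1] w 0.0004
[197 338]
[241 289]
```

View pics/c.png

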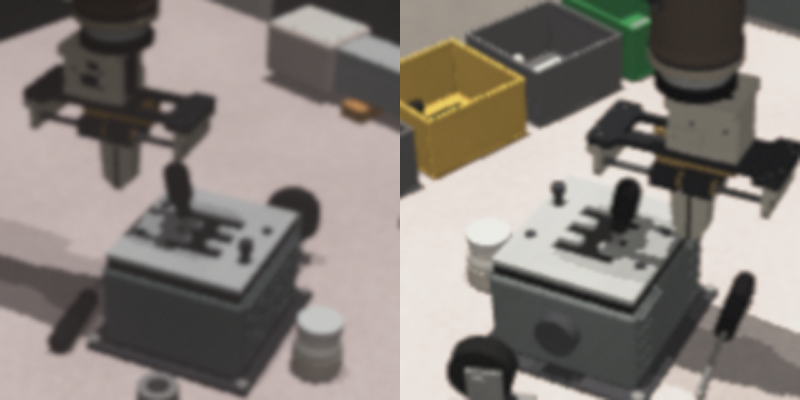

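The closed fingers stand clear behind the knob, tip 35 mm above the plate. Next I'll advance in steps until there is contact.

{"method": "carry_out", "body": {
  "rows": [
    [[0, 0.008, -0.002], [0, 0, 0], 255],
    [[0, 0.006, 0], [0, 0, 0], 255],
    [[0, 0.005, 0], [0, 0, 0], 255],
    [[0, 0.005, 0], [0, 0, 0], 255]
  ]
}}

```text
clock: 3.63
tool_pos: [0.4703, 0.0945, 0.3363]
ee_rot: [0.584, 0.401, 0.582, -0.399]
wrist_force: [-0.2, 0.2, 0.9]
gripper_width: -0.0
```

{"method": "carry_out", "body": {
  "rows": [
    [[0, 0.005, 0], [0, 0, 0], 255],
    [[0, 0.005, 0], [0, 0, 0], 255],
    [[0, 0.005, 0], [0, 0, 0], 255]
  ]
}}

```text
clock: 3.88
tool_pos: [0.4829, 0.0993, 0.335]
ee_rot: [0.583, 0.4, 0.583, -0.4]
wrist_force: [-4.4, -1.5, 3.9]
gripper_width: 0.0005
```

```bash
cat >> h.py <<'E'
def look(n):
    tcp(); A=[]
    for c in ['scene','side']:
        d=imaging.get_image(c); q=proj(d,W(0,0,.04)).astype(int)
        x0,y0=q[1]-60,q[0]-60
        for f in find_in(c,'knob_center')[:1]: print(c,'knob',round(f['p'],2),sel(pt(d,f['position'])),'at h50',sel(onz(d,f['position'],.17)))
        A.append(cv2.resize(d['image'][y0:y0+120,x0:x0+120,::-1],(400,400),interpolation=cv2.INTER_CUBIC))
    cv2.imwrite('pics/'+n,np.hstack(A))
E
python3 -c "from h import *;look('d.png')"
```

```text
t 3.88 tip sel [-57.6   0.9  37. ] F sel [-4.7  0.2  3.9] w 0.0005
scene knob 0.74 [-19.2  -8.1  65.7] at h50 [-30.6  16.3  50. ]
side knob 0.6 [-25.7  13.9  58. ] at h50 [-20.8   3.9  50. ]
```

{"method": "carry_out", "body": {
  "rows": [
    [[0, 0.005, 0], [0, 0, 0], 255],
    [[0, 0.005, 0], [0, 0, 0], 255],
    [[0, 0.005, 0], [0, 0, 0], 255],
    [[0, 0.003, 0], [0, 0, 0], 255],
    [[0, 0, 0], [0, 0, 0], 255]
  ]
}}

```text
clock: 4.5
tool_pos: [0.5003, 0.1062, 0.3347]
ee_rot: [0.583, 0.4, 0.583, -0.4]
wrist_force: [-1.6, -0.3, 2.5]
gripper_width: 0.0003
```

```bash
python3 -c "from h import *;look('e.png')"
```

```text
t 4.5 tip sel [-38.8   1.1  36.7] F sel [-1.6  0.2  2.5] w 0.0003
scene knob 0.52 [-339.9 -498.9 -111. ] at h50 [-182.9 -588.7   50. ]
side knob 0.62 [-16.8  11.7  62.1] at h50 [-9.1 -3.6 50. ]
```

View pics/e.png

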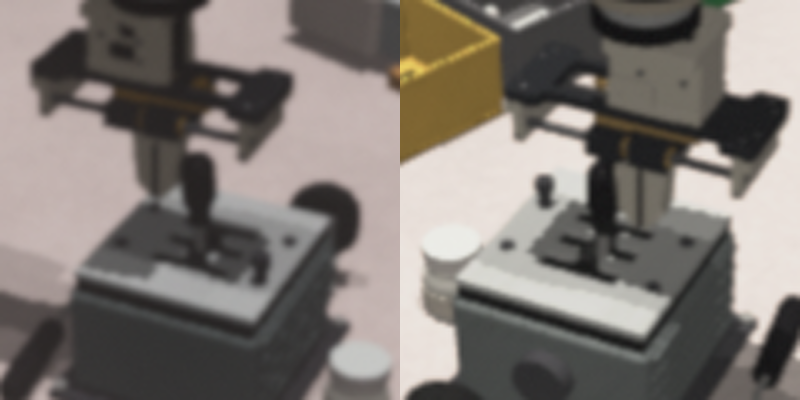

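```bash
cat >> h.py <<'E'
from scipy.optimize import least_squares
def cloud(c):
    d=imaging.get_image(c); E=np.array(d['extrinsics']); v,u=np.mgrid[0:480,0:640]; q=proj(d,W(0,0,.04)).astype(int)
    m=(abs(u-q[1])<70)&(abs(v-q[0])<70)&(d['depth']>0)&(d['image'].max(2)<75)
    uv=cv2.undistortPoints(np.stack([u[m],v[m]],1)[:,None].astype(float),K(d),np.array(d['distortion'],float))[:,0]; z=d['depth'][m]
    P=np.c_[uv[:,0]*z,-uv[:,1]*z,-z]@E[:3,:3].T+E[:3,3]
    return np.c_[(P[:,:2]-C)@ex,(P[:,:2]-C)@ey,P[:,2]-.02]   # about pivot
def lever(cams=('scene','side'),g=None):
    A=[]
    for c in cams:
        P=cloud(c); r_=np.linalg.norm(P,axis=1); k=(r_>.137)&(r_<.172)&(np.hypot(P[:,0],P[:,1])<.08); A.append(P[k])
    def res(t,P):
        n=np.array([np.tan(t[0]),np.tan(t[1]),1]); n/=np.linalg.norm(n); return np.linalg.norm(np.cross(P,n),axis=1)-.014
    for name,P in list(zip(cams,A))+[('both',np.vstack(A))]:
        best=None
        for s0 in np.linspace(-.3,.3,7):
            for s1 in (-.3,0,.3):
                f=least_squares(res,[s0,s1],args=(P,),loss='cauchy',f_scale=.002)
                if best is None or f.cost<best.cost: best=f
        e=res(best.x,P); print(name,len(P),'shift,select',np.round(best.x,3),'inl',(abs(e)<.004).sum())
E
python3 -c "from h import *;lever();tcp()"
```

```text
scene 154 shift,select [-0.058  0.012] inl 104
side 101 shift,select [-0.028  0.011] inl 93
both 255 shift,select [-0.052  0.011] inl 192
t 4.8 tip sel [-39.7   1.1  36.7] F sel [-1.8  0.1  0.5] w 0.0
```

Lever fit: shift about −0.05, so the knob is roughly 8 mm short of neutral. I'll push 7 mm more.

{"method": "carry_out", "body": {
  "rows": [
    [[0, 0.004, 0], [0, 0, 0], 255],
    [[0, 0.004, 0], [0, 0, 0], 255],
    [[0, 0, 0], [0, 0, 0], 255]
  ]
}}

```text
clock: 5.05
tool_pos: [0.5077, 0.109, 0.3348]
ee_rot: [0.583, 0.4, 0.583, -0.4]
wrist_force: [-2.9, -0.9, 2.5]
gripper_width: 0.0006
```

```bash
python3 -c "from h import *;lever();tcp()"
```

```text
scene 167 shift,select [-0.017  0.015] inl 112
side 110 shift,select [0.012 0.008] inl 89
both 277 shift,select [-0.011  0.014] inl 190
t 5.15 tip sel [-31.4   1.1  36.7] F sel [-1.9 -0.3  2.5] w 0.0005
```

Neutral to within about 0.01 rad. Now I'll back off, go round to the left of the knob, and push right.

{"method": "carry_out", "body": {
  "rows": [
    [[0, -0.02, 0], [0, 0, 0], 255],
    [[0, 0, -0.022], [0, 0, 0], 255],
    [[0, 0, -0.022], [0, 0, 0], 255],
    [[0, 0.0255, 0], [0, 0, 0], 255],
    [[0, 0.0255, 0], [0, 0, 0], 255]
  ]
}}

```text
clock: 5.57
tool_pos: [0.5196, 0.1626, 0.3351]
ee_rot: [0.584, 0.399, 0.584, -0.399]
wrist_force: [0.4, -0.3, 1.0]
gripper_width: 0.0001
```

{"method": "carry_out", "body": {
  "rows": [
    [[0, 0, 0.007], [0, 0, 0], 255],
    [[0, 0, 0.007], [0, 0, 0], 255],
    [[0, 0, 0.007], [0, 0, 0], 255]
  ]
}}

```text
clock: 5.82
tool_pos: [0.5276, 0.1409, 0.3345]
ee_rot: [0.583, 0.4, 0.583, -0.4]
wrist_force: [-1.2, 3.1, 3.0]
gripper_width: 0.0008
```

```bash
python3 -c "from h import *;lever();tcp()"
```

```text
scene 139 shift,select [-0.008  0.001] inl 114
side 15 shift,select [-0.029  0.128] inl 10
both 154 shift,select [-0.007  0.002] inl 114
t 5.92 tip sel [-1.3 22.9 36.8] F sel [-0.2 -0.8 -0.2] w 0.0001
```

{"method": "carry_out", "body": {
  "rows": [
    [[0, 0, 0.006], [0, 0, 0], 255],
    [[0, 0, 0.006], [0, 0, 0], 255],
    [[0, 0, 0.006], [0, 0, 0], 255],
    [[0, 0, 0.006], [0, 0, 0], 255]
  ]
}}

```text
clock: 6.25
tool_pos: [0.5362, 0.1186, 0.3349]
ee_rot: [0.583, 0.4, 0.583, -0.4]
wrist_force: [-2.1, 3.7, 1.2]
gripper_width: 0.0004
```

{"method": "carry_out", "body": {
  "rows": [
    [[0, 0, 0.005], [0, 0, 0], 255],
    [[0, 0, 0.005], [0, 0, 0], 255],
    [[0, 0, 0.003], [0, 0, 0], 255]
  ]
}}

```text
clock: 6.5
tool_pos: [0.541, 0.106, 0.3343]
ee_rot: [0.583, 0.4, 0.583, -0.4]
wrist_force: [-1.4, 4.6, -2.1]
gripper_width: 0.0007
```

```bash
python3 -c "from h import *;lever();look('f.png')"
```

```text
scene 145 shift,select [-0.009 -0.26 ] inl 104
side 24 shift,select [-0.034 -0.107] inl 14
both 169 shift,select [-0.008 -0.259] inl 105
t 6.6 tip sel [ -0.7 -13.6  36.5] F sel [ 0.1  0.9 -1. ] w 0.0006
scene knob 0.7 [  3.4 -53.8  68.3] at h50 [ -9.2 -26.6  50. ]
side knob 0.32 [ 24.2 179.8 -65.3] at h50 [-43.  279.7  50. ]
```

View pics/f.png

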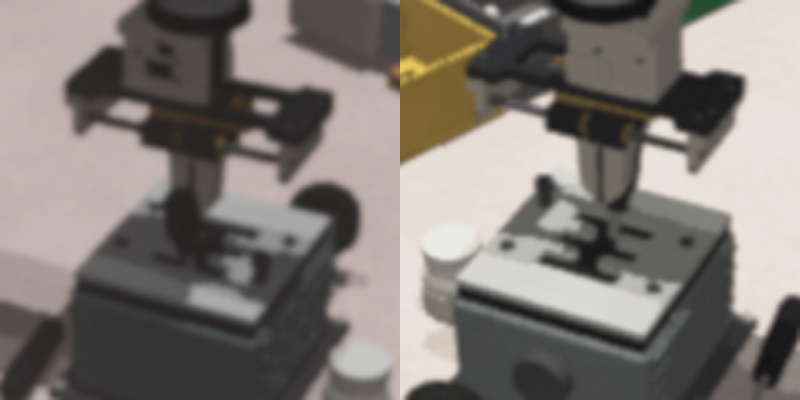

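Both views show the lever well over to the right in the neutral slot: select −0.26, shift about 0. I'll push 5 mm more, then go round behind it.

{"method": "carry_out", "body": {
  "rows": [
    [[0, 0, 0.003], [0, 0, 0], 255],
    [[0, 0, 0.002], [0, 0, 0], 255],
    [[0, 0, 0], [0, 0, 0], 255]
  ]
}}

```text
clock: 7.05
tool_pos: [0.5428, 0.1022, 0.3347]
ee_rot: [0.583, 0.4, 0.583, -0.4]
wrist_force: [0.3, 3.0, -0.7]
gripper_width: 0.0003
```

```bash
python3 -c "from h import *;lever();tcp()"
```

```text
scene 140 shift,select [-0.009 -0.289] inl 98
side 28 shift,select [-0.018 -0.135] inl 16
both 168 shift,select [-0.008 -0.289] inl 101
t 7.15 tip sel [ -0.5 -17.6  36.7] F sel [ 0.6  2.9 -0.9] w 0.0008
```

{"method": "carry_out", "body": {
  "rows": [
    [[0, 0, -0.014], [0, 0, 0], 255],
    [[0, -0.0255, 0], [0, 0, 0], 255],
    [[0, -0.0255, 0], [0, 0, 0], 255],
    [[0, 0, 0.02], [0, 0, 0], 255],
    [[0, 0, 0.02], [0, 0, 0], 255]
  ]
}}

```text
clock: 7.57
tool_pos: [0.5035, 0.0593, 0.3351]
ee_rot: [0.584, 0.399, 0.584, -0.399]
wrist_force: [0.4, 0.5, 0.5]
gripper_width: 0.0004
```

{"method": "carry_out", "body": {
  "rows": [
    [[0, 0.007, 0], [0, 0, 0], 255],
    [[0, 0.007, 0], [0, 0, 0], 255],
    [[0, 0.005, 0], [0, 0, 0], 255],
    [[0, 0.005, 0], [0, 0, 0], 255],
    [[0, 0.005, 0], [0, 0, 0], 255]
  ]
}}

```text
clock: 7.98
tool_pos: [0.5318, 0.0707, 0.3346]
ee_rot: [0.583, 0.399, 0.584, -0.4]
wrist_force: [-2.5, -1.8, 2.7]
gripper_width: 0.0003
```

```bash
python3 -c "from h import *;lever();tcp()"
```

```text
scene 131 shift,select [ 0.035 -0.295] inl 93
side 108 shift,select [ 0.061 -0.297] inl 87
both 239 shift,select [ 0.038 -0.294] inl 173
t 8.08 tip sel [-21.8 -43.3  36.6] F sel [-1.8 -0.5  2.3] w 0.0004
```

{"method": "carry_out", "body": {
  "rows": [
    [[0, 0.005, 0], [0, 0, 0], 255],
    [[0, 0.005, 0], [0, 0, 0], 255],
    [[0, 0.005, 0], [0, 0, 0], 255],
    [[0, 0.005, 0], [0, 0, 0], 255]
  ]
}}

```text
clock: 8.42
tool_pos: [0.5504, 0.0776, 0.3344]
ee_rot: [0.583, 0.399, 0.584, -0.4]
wrist_force: [-3.6, -0.7, -1.4]
gripper_width: 0.0005
```

{"method": "carry_out", "body": {
  "rows": [
    [[0, 0.003, 0], [0, 0, 0], 255],
    [[0, 0.002, 0], [0, 0, 0], 255],
    [[0, 0, 0], [0, 0, 0], 255]
  ]
}}

```text
clock: 8.67
tool_pos: [0.5552, 0.0793, 0.3345]
ee_rot: [0.583, 0.4, 0.583, -0.4]
wrist_force: [-3.4, -0.8, -1.6]
gripper_width: 0.0004
```

```bash
python3 -c "from h import *;lever();tcp()"
```

```text
scene 134 shift,select [ 0.197 -0.293] inl 89
side 117 shift,select [ 0.227 -0.303] inl 86
both 251 shift,select [ 0.199 -0.296] inl 167
t 8.77 tip sel [  2.6 -43.7  36.7] F sel [-2.2  0.2 -1.6] w 0.0005
```

Shift is about 0.21 and about 7 mm remain. I'll take small steps, watching for the force to rise at the stop.

{"method": "carry_out", "body": {
  "rows": [
    [[0, 0.003, 0], [0, 0, 0], 255],
    [[0, 0.002, 0], [0, 0, 0], 255],
    [[0, 0, 0], [0, 0, 0], 255]
  ]
}}

```text
clock: 9.02
tool_pos: [0.56, 0.0809, 0.3348]
ee_rot: [0.583, 0.4, 0.583, -0.4]
wrist_force: [-2.8, -0.6, -0.5]
gripper_width: 0.0004
```

{"method": "carry_out", "body": {
  "rows": [
    [[0, 0.0015, 0], [0, 0, 0], 255],
    [[0, 0, 0], [0, 0, 0], 255]
  ]
}}

```text
clock: 9.18
tool_pos: [0.5612, 0.0814, 0.3347]
ee_rot: [0.583, 0.4, 0.583, -0.4]
wrist_force: [-3.1, -0.3, -1.1]
gripper_width: 0.0004
```

```bash
python3 -c "from h import *;lever();tcp()"
```

```text
scene 146 shift,select [ 0.236 -0.294] inl 89
side 107 shift,select [ 0.262 -0.3  ] inl 87
both 253 shift,select [ 0.239 -0.296] inl 171
t 9.28 tip sel [  9.1 -43.8  36.7] F sel [-2.5 -0.2 -2. ] w 0.0008
```

{"method": "carry_out", "body": {
  "rows": [
    [[0, 0.002, 0], [0, 0, 0], 255],
    [[0, 0, 0], [0, 0, 0], 255]
  ]
}}

```text
clock: 9.45
tool_pos: [0.5631, 0.0822, 0.3348]
ee_rot: [0.583, 0.4, 0.583, -0.4]
wrist_force: [-2.5, 0.5, -1.0]
gripper_width: 0.0005
```

{"method": "carry_out", "body": {
  "rows": [
    [[0, 0.0015, 0], [0, 0, 0], 255],
    [[0, 0, 0], [0, 0, 0], 255]
  ]
}}

```text
clock: 9.62
tool_pos: [0.5645, 0.0827, 0.3348]
ee_rot: [0.583, 0.4, 0.583, -0.4]
wrist_force: [-2.6, -0.7, -1.4]
gripper_width: 0.0007
```

```bash
python3 -c "from h import *;lever();tcp()"
```

```text
scene 141 shift,select [ 0.26  -0.293] inl 88
side 106 shift,select [ 0.288 -0.304] inl 86
both 247 shift,select [ 0.263 -0.297] inl 167
t 9.72 tip sel [ 12.6 -43.8  36.7] F sel [-2.1 -0.3 -1.6] w 0.0005
```

{"method": "carry_out", "body": {
  "rows": [
    [[0, 0.0015, 0], [0, 0, 0], 255],
    [[0, 0, 0], [0, 0, 0], 255]
  ]
}}

```text
clock: 9.88
tool_pos: [0.5655, 0.0831, 0.3345]
ee_rot: [0.583, 0.4, 0.583, -0.4]
wrist_force: [-5.2, -2.0, -1.2]
gripper_width: 0.0006
```

{"method": "carry_out", "body": {
  "rows": [
    [[0, 0.001, 0], [0, 0, 0], 255],
    [[0, 0, 0], [0, 0, 0], 255]
  ]
}}

```text
clock: 10.05
tool_pos: [0.5661, 0.0833, 0.3344]
ee_rot: [0.583, 0.399, 0.584, -0.4]
wrist_force: [-6.0, -2.2, -0.2]
gripper_width: 0.0006
```

{"method": "carry_out", "body": {
  "rows": [
    [[0, 0.0015, 0], [0, 0, 0], 255],
    [[0, 0, 0], [0, 0, 0], 255]
  ]
}}

```text
clock: 10.22
tool_pos: [0.567, 0.0836, 0.3343]
ee_rot: [0.582, 0.399, 0.584, -0.401]
wrist_force: [-9.8, -2.3, 2.6]
gripper_width: 0.0004
```

```bash
python3 -c "from h import *;lever();tcp()"
```

```text
scene 144 shift,select [ 0.266 -0.294] inl 89
side 104 shift,select [ 0.293 -0.302] inl 85
both 248 shift,select [ 0.269 -0.297] inl 166
t 10.32 tip sel [ 15.3 -43.7  36.3] F sel [-9.5  0.6  1.2] w 0.0003
```

The force has risen to 10 N with no further motion, and the shift is 0.27, so the lever is at its stop. Now I'll back away, rise, and place the wrist camera for a check.

{"method": "carry_out", "body": {
  "rows": [
    [[0, -0.02, 0], [0, 0, 0], 255],
    [[0, -0.03, 0], [0, 0, 0], 255],
    [[-0.035, 0, 0], [0, 0, 0], 255],
    [[-0.035, 0, 0], [0, 0, 0], 255],
    [[-0.035, 0, 0], [0, 0, 0], 255]
  ]
}}

```text
clock: 10.73
tool_pos: [0.5212, 0.066, 0.4414]
ee_rot: [0.584, 0.4, 0.583, -0.399]
wrist_force: [1.5, 1.1, 0.3]
gripper_width: 0.0001
```

{"method": "carry_out", "body": {
  "rows": [
    [[0, 0.02, 0.028], [0, 0, 0], 255],
    [[0, 0.02, 0.028], [0, 0, 0], 255],
    [[0, 0, 0], [0, 0, 0], 255],
    [[0, 0, 0], [0, 0, 0], 255]
  ]
}}

```text
clock: 11.07
tool_pos: [0.5806, 0.0269, 0.4401]
ee_rot: [0.584, 0.401, 0.582, -0.4]
wrist_force: [-0.4, 0.4, 0.2]
gripper_width: 0.0003
```

```bash
python3 - <<'E'
from h import *
lever();tcp();look('g.png')
d=imaging.get_image('wrist'); save(d,'w.png')
for l in ['knob_center','stem_at_gate','index_pin']:
    for f in find_in('wrist',l)[:1]: print(l,round(f['p'],2),np.round(f['position']),sel(pt(d,f['position'])))
a=cv2.imread('pics/g.png');b=cv2.resize(cv2.imread('pics/w.png')[:300],(640,300))
cv2.imwrite('pics/h.png',np.vstack([cv2.resize(a,(600,300)),cv2.resize(b,(600,281))]))
E
```

```text
scene 94 shift,select [ 0.272 -0.294] inl 81
side 113 shift,select [ 0.303 -0.297] inl 101
both 207 shift,select [ 0.284 -0.298] inl 170
t 11.17 tip sel [  7.1 -99.3 141.9] F sel [-1.   0.1 -0.2] w 0.0004
t 11.17 tip sel [  7.1 -99.3 141.9] F sel [-1.   0.1 -0.2] w 0.0004
scene knob 0.6 [ 43.9 -59.4  48.7] at h50 [ 44.6 -61.2  50. ]
side knob 0.54 [ 33.4 -33.   41.8] at h50 [ 27.8 -22.4  50. ]
knob_center 0.59 [156. 378.] [ 38.5 -43.6  64.7]
stem_at_gate 0.98 [148. 376.] [ 37.5 -39.1  61.2]
index_pin 0.69 [130. 403.] [ 60.2 -30.3  23.5]
```

View pics/h.png

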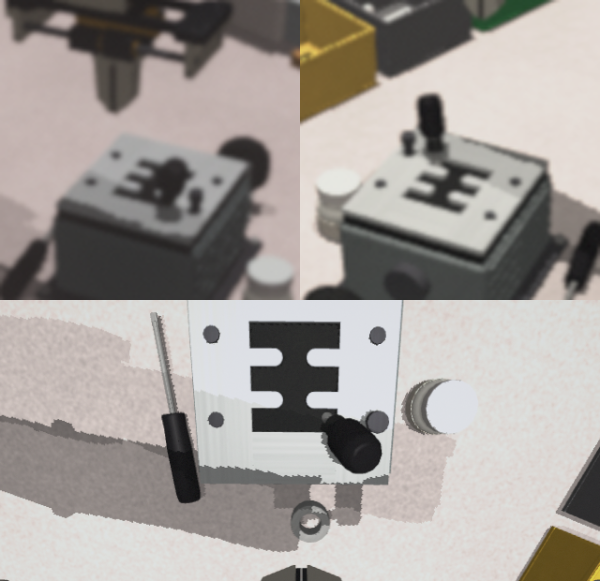

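The pictures show the knob beside the pin head and the stem at the far end of the right lane. The screwdriver, collar, jar and castor are undisturbed, and the hand is clear.

```bash
python3 -c "from h import *;tcp();print(r.sign_off())"
```

```text
t 11.57 tip sel [  6.7 -99.4 141.9] F sel [0.4 0.1 0.3] w 0.0004
the job is handed in; nothing more can be done
None
```

The lever is home in the far right slot, the one with the index pin at its end, and I have handed the job in. I pushed it with closed fingers from the near middle slot to neutral. From there I pushed it right along the neutral slot, then far until it met its stop. It never entered another slot.

- **Stop:** the push force rose from about 3 N to 10 N with almost no further motion.
- **Lever position after the hand left:** shift was about 0.27 to 0.30 and select about −0.30. The two cameras disagreed by about 0.03 rad on shift throughout, within calibration error.
- **Surroundings:** in the last pictures the knob stands beside the pin. The screwdriver, collar, jar and castor look unmoved. The bottle, wrench and carton were not in that last view, but the arm never went near them.
- **Hand and time:** the hand was about 140 mm above the gate plate and touching nothing at 11.6 s.
- **Not checked:** I did not measure whether the knob lifted. The push stayed at or below 10 N from the side, with at most about 4 N vertical at the wrist against the 18 N spring.

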